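# Free the plate locker's door with the release key

### The arm

A 6-joint arm with a two-finger parallel gripper is mounted at the origin on the work surface. World frame = base frame: x ahead of the robot, y to its left, z up, the work surface at z = 0. Lengths are in m, angles in rad, forces in N, time in s.
With the tool pointing down it reaches from about 0.25 to 0.725 m from the base axis. Payload 4 kg.
Tool frame: the origin (TCP) lies midway between the tips of the shut fingers; the grasp point (between the pads) lies 19 mm behind it; z points along the fingers, y is the direction in which the jaws open and shut (so a half turn about z gives the same grasp; the last joint's range is limited). The gripper opens to 85 mm and grips with 20 to 120 N. Pads are 22 mm wide; open, the fingers measure 114 mm over their backs; the gripper's body (76 mm by 85 mm) begins 54 mm behind the grasp point. The pads swing forward as they close: fully open they stand 13 mm farther back than shut.
Start: joints at [-1.101, 0.241, 0.005, 1.335, 0, 1.571], TCP at [0.226, -0.446, 0.231] pointing down, gripper open.
Joint ranges: [-2.72, 2.72], [-1.05, 1.87], [-1.09, 1.28], [-1.99, 2.15], [-1.42, 1.44], [-3.14, 3.14]. Speed limits (rad/s): [2.79, 2.79, 3.14, 3.14, 3.14, 3.14].

### API

Orientations are given as a unit quaternion [x, y, z, w].
In Python, from workcell import monitor, cams, order gives the robot as it stands.
- The arm moves only by the tool send_rows, never from a script. Its argument "moves" is a list of rows, each a list of 4 numbers: the shift along the tool's x, y, z as a fraction of full scale, then the turn about the tool's z as a fraction of full scale. A call has 1 to 20 rows; each row shifts and turns the commanded pose from where the row before left it, along the tool's axes as they then stand; what a row does not reach is not made up. Full scale, the value 1, is 100 cm for a shift and 0.1 rad for a turn. A row lasts 1/10 s, in which the tool goes at most 50 mm and 8.59 degrees, less where a joint would pass 70% of its speed; a pose out of reach is approached as far as the arm can. A call with a number of a shift or a turn outside -1 to 1 is refused whole. A call with a gripper value outside its range is refused whole. "claw" is the gripper's target within -1 to 1 (fully open at 1, half-way at 0, shut at -1), set as the call begins (left out, the last holds). The fingers move at their own pace and stop on an object; the grip force is fixed at half the most. Time passes only in rows, so rows that do not move let the fingers close. It gives the time, the measured TCP pose, the force and the opening at its end, in the units of the state.
- monitor.get_obs(): the state, without advancing time (a new reading comes with each control period).
- cams.camera(name): name is "side" or "top" or "wrist"; returns (picture, depth): 384x512x3 uint8, blue, green, red; 384x512 float32, m along the optical axis (not along the pixel's ray), 0 where there is no reading.
- cams.camera_info(name): a dict with "intrinsics" (3x3 intrinsics, pixels), "T" (4x4, takes a point from camera to world coordinates); the wrist camera has in their place "mount" (4x4, takes a point from camera to tool coordinates, whose origin is the TCP and whose axes are the flange's). Camera axes: x right, y up, looking along -z (the intrinsics and any distortion apply to the point x, -y, -z); pixel columns grow to the right and rows downward; lengths in m; the calibration is good to about 2 mm. A picture is of the moment at which its call begins: read the wrist's pose just before it. camera_info takes no time and is no camera call.
- order.job_done(): hands the job in, once; it reports no verdict.
The state is a dict: "clock": time; "joint_pos": joint angles; "joint_vel": joint speeds; "tau": joint torques, N m; "eef_pos": TCP position; "tool_rot": TCP orientation; "ft_force": force on the tool from outside, world axes, zero at the start; "ft_torque": the same for the moment, N m; "grip_width": finger opening in m.
Only numpy, scipy, OpenCV 4.12 (cv2) and the standard library are available. Lean on these libraries where they do the work, as an engineer would, in place of code of your own. Each camera call takes 0.05 s, during which the arm holds its last target.

### The job

The flush door of the small wooden plate locker is held shut by a sprung hook that lies under the narrow slot in the locker's top. Draw the release key out from under the low shelf by its blade, lay it down on the open table, then take it again by its handle and press the hook down through the slot with the blade until the door springs ajar. Lay the key flat on the table and swing the door wide open, to about a right angle (80 degrees or more), without pressing the hook with the fingers or pushing any of the other things out of place.

Things in the scene. Friction and masses are not known exactly. Their poses are not given: they have to be found in the camera images.
- locker: Fixed wooden locker, 230 mm wide (y), 130 mm high. Origin: under the centre of its carcase, on the table; z up, the front faces -x. The outer face of door and frame is at x = -82 mm, the back at x = +70 mm; sides at y = -115 and +115 mm. A slot 15 mm wide (y = +75 to +90 mm) is open upwards in the top and forwards through the whole front (it is the gap between the door's free edge and the thick left side wall); in the top it runs from the front to x = -5 mm.
- slot (a point): Point in the middle of the slot's width, at the height of the locker's top (130 mm above the table), right above the hook's rib; axes as the locker's. It lies 46 mm behind the outer face; the slot goes on 31 mm further back.
- hook (a joint): Sprung steel hook inside the locker, angle in rad: 0 = up (latched), grows as it is pressed down, stop at 0.20, 1 to 2 N at the rib frees the door. It is pressed on a 12 mm long raised rib that spans the slot; the rib's top is 31 mm below the locker's top (99 mm above the table) and 40 to 52 mm behind the outer face, and goes down 7.6 mm per 0.1 rad. From about 0.09 rad the door is free; the hook springs up again when it is let go.
- door (a joint): Locker door, angle in rad: 0 = shut, opens towards -x (the robot) about an upright hinge at its right (-y) edge, stop at 1.75. When freed, a spring plunger pushes it ajar to 0.35 to 0.4 rad; from there it moves easily (about 0.1 N m) and stays where it is left. It cannot be pulled open while hooked.
- hinge (a point): Point on the door's hinge axis at the height of the locker's top; axes as the locker's. The axis is in the middle of the door's thickness.
- door_edge (a point): Middle of the top of the door's free edge, 128 mm above the table, moving with the door. Door: 185 mm wide from hinge axis to free edge, 12 mm thick, from 6 to 128 mm above the table, flush without a handle; pushed from behind once ajar. Its x axis points from the outer face to the inner face of the door, its y axis from the hinge to the free edge. A steel keeper stands 36 mm off the inner face, 5 to 27 mm from the free edge, 11 to 29 mm below the top.
- shelf: Fixed low wooden shelf, 170 (x) by 200 (y) mm, open towards its -y side and at +y, closed at its x sides by 12 mm walls. Origin: under its centre, on the table. The board's underside is 32 mm and its top 44 mm above the table; the open edge is at y = -100 mm.
- key_center (a point): Middle of the release key, half-way up (12 mm above the table as it lies). The key is 185 mm long, 120 g; its x axis points to the blade's tip, z up. Steel blade: 8 mm thick (y), 20 mm high (z, 2 to 22 mm above the key's underside), from x = -12.5 to +92.5 mm. Square dark wooden handle: 24 by 24 mm, from x = -92.5 to -12.5 mm. At the start the handle is under the shelf and about 55 mm of blade sticks out of its open side.
- key_handle (a point): Middle of the key's handle, half-way up, 52.5 mm behind the key's middle; axes as the key's.
- key_tip (a point): End of the key's blade, half-way up; axes as the key's.
- key_butt (a point): End of the key's handle, half-way up; axes as the key's.
- bowl_mid (a point): Grey ceramic bowl, 110 mm across, 50 mm high, standing on the shelf; point half-way up its axis. Leave alone.
- bottle_mid (a point): Steel bottle, 68 mm across, 210 mm high, standing; point half-way up its axis. Leave alone.
- timer_mid (a point): Yellow timer dial, 72 mm across, 41 mm high, on top of the locker; point half-way up its axis. Leave alone.
- plate1_mid (a point): Chrome fractional plate, 84 mm across, 12 mm high, lying flat on the table; its middle. Leave alone.
- plate2_mid (a point): Second chrome fractional plate, 84 mm across, 12 mm high, lying flat on the table; its middle. Leave alone.
- collar_mid (a point): Black lever collar, ring 72 mm across and 30 mm high with a lever block at its +x side, lying on the table; the ring's middle. Leave alone.

How it is judged:
On the way, in this order (a step that is already met when the one before it is completed fails the run):
1. the key lies released on the table, wholly clear of the shelf's open side (y of each of key_butt, key_tip in the frame of shelf below -0.103 m and height (world z) of key_center below 0.018 m and contact force between the fingers and key below 0.1 N and linear speed of key below 0.03 m/s), for 0.2 s.
2. the hook is pressed down with the key's blade (value of joint hook above 0.05 rad and contact force between key and hook above 0.3 N), for 0.02 s.
At the end, for the whole second after the job is handed in: The door stands still, open by more than 1.3 rad (75 degrees); the hook has sprung up again (below 0.03 rad); the key lies flat and still on the table (its middle less than 18 mm above it) (value of joint door above 1.3 rad and value of joint hook below 0.03 rad and height (world z) of key_center below 0.018 m and linear speed of key below 0.03 m/s and velocity of joint door between -0.05 and 0.05 rad/s); the robot touches nothing.
It fails at once if the hook is pressed with the fingers (contact force between the fingers and hook above 0.5 N).
It fails at once if a bystander is pushed more than 25 mm out of place (distance of any of bowl_mid, bottle_mid, timer_mid, plate1_mid, plate2_mid, collar_mid from where it was at the start of the episode above 0.025 m).
It also fails if it takes over 72 s, if anything falls off the work surface, if the arm or the gripper's body presses on something with over 40 N, if the wrist force passes 120 N, or if a joint passes its speed limit or range.

## Working session

There is one attempt and no reset: what is moved stays moved. The work goes in short steps, Python scripts to look and compute and a tool call to move; the robot and the scene stay as the last step left them, time stands still between calls to the robot, and variables do not carry over. Pictures are saved under pics/ and viewed, and the job is handed in when it is done.

Besides the shell and the picture viewer there is one more tool, called after "Call:" as a command line: name --pt "numbers of a row" for each row, then --argument value for the rest. send_rows: Moves the arm, as the interface text tells. Its arguments: {"type":"object","properties":{"moves":{"type":"array","items":{"type":"array","items":{"type":"number","minimum":-1,"maximum":1}}},"claw":{"type":"number"}},"required":["moves"]}

```bash
ls; mkdir -p pics; python3 - <<'E'
from workcell import monitor, cams, order
import cv2,numpy as np
print(monitor.get_obs())
for n in ["side","top","wrist"]:
    p,d=cams.camera(n); cv2.imwrite(f"pics/{n}0.png",p); np.save(f"pics/{n}0.npy",d)
    print(n,cams.camera_info(n))
E
```

```text
pics
{'clock': 0.0, 'joint_pos': array([-1.10096462e+00,  2.41399633e-01,  3.72674220e-03,  1.33523636e+00,
        3.64051044e-05,  1.57077123e+00]), 'joint_vel': array([ 0.00028832,  0.00022983,  0.00079761, -0.00092464, -0.00016595,
        0.00115112]), 'tau': array([ 3.47230025e-04, -3.72320187e+01,  2.52406061e+01,  1.68640679e-02,
        2.04270800e-04, -1.23671518e-05]), 'eef_pos': array([ 0.22608559, -0.44524142,  0.23042061]), 'tool_rot': array([ 9.72530472e-01,  2.32773203e-01, -2.28187341e-04, -1.03168303e-03]), 'ft_force': array([-0.29789417, -0.34033555,  0.19981678]), 'ft_torque': array([7.18648314e-03, 6.72180625e-05, 7.29297286e-03]), 'grip_width': 0.0855377701947087}
side {'intrinsics': array([[374.34308549,   0.        , 252.79982551],
       [  0.        , 374.34308549, 186.65027781],
       [  0.        ,   0.        ,   1.        ]]), 'T': array([[ 0.99987337,  0.00722047, -0.01418126,  0.53935856],
       [-0.01480017,  0.74940514, -0.66194629, -0.72057687],
       [ 0.00584795,  0.66207235,  0.74941711,  0.89707784],
       [ 0.        ,  0.        ,  0.     
[... 272 characters left out ...]
9995021 ,  0.03040792,  0.0084212 , -0.03086307],
       [ 0.01263498,  0.14116357,  0.98990565,  1.62086543],
       [ 0.        ,  0.        ,  0.        ,  1.        ]])}
wrist {'intrinsics': array([[335.10676644,   0.        , 252.11411389],
       [  0.        , 335.10676644, 187.19594266],
       [  0.        ,   0.        ,   1.        ]]), 'mount': array([[-4.08970626e-04,  9.46276431e-01,  3.23358546e-01,
         8.33517410e-02],
       [ 9.99999717e-01,  5.91429413e-04, -4.66000377e-04,
        -2.91479224e-04],
       [-6.32208928e-04,  3.23358264e-01, -9.46276404e-01,
        -1.43143790e-01],
       [ 0.00000000e+00,  0.00000000e+00,  0.00000000e+00,
         1.00000000e+00]])}
```

View pics/top0.png

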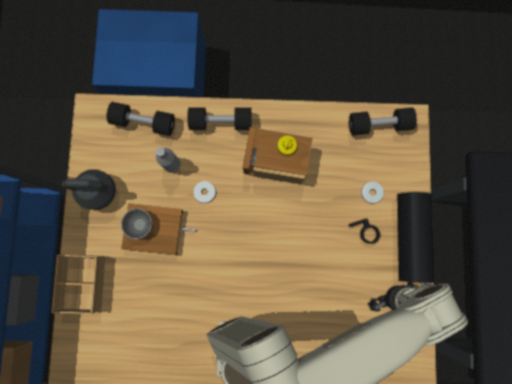

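View pics/side0.png

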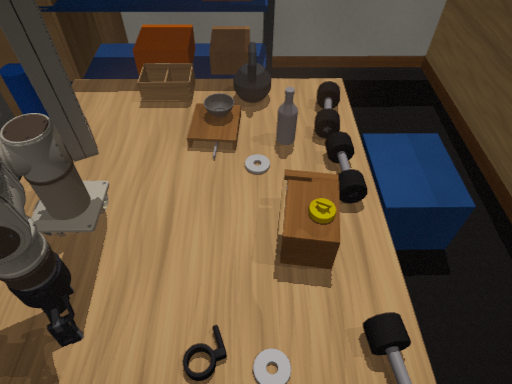

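View pics/wrist0.png

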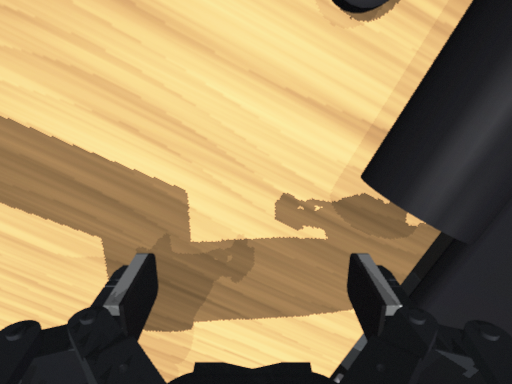

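```bash
cat > h.py <<'E'
from workcell import monitor, cams, order
import cv2,numpy as np
from scipy.spatial.transform import Rotation as R
def camT(n,obs=None):
    i=cams.camera_info(n)
    if n!="wrist": return i["intrinsics"],i["T"]
    o=obs or monitor.get_obs(); T=np.eye(4); T[:3,:3]=R.from_quat(o["tool_rot"]).as_matrix(); T[:3,3]=o["eef_pos"]
    return i["intrinsics"],T@i["mount"]
def cloud(K,T,d):
    v,u=np.mgrid[:d.shape[0],:d.shape[1]]
    P=np.stack([(u-K[0,2])/K[0,0]*d,-(v-K[1,2])/K[1,1]*d,-d],-1)
    return P@T[:3,:3].T+T[:3,3]
def ray(K,T,u,v,z):
    r=T[:3,:3]@np.array([(u-K[0,2])/K[0,0],-(v-K[1,2])/K[1,1],-1.]); s=(z-T[2,3])/r[2]
    return T[:3,3]+s*r
def proj(K,T,p):
    c=T[:3,:3].T@(np.asarray(p)-T[:3,3]); return K[0,2]+K[0,0]*c[0]/-c[2], K[1,2]+K[1,1]*c[1]/c[2]
def crop(p,x0,x1,y0,y1,s,name):
    cv2.imwrite(name,cv2.resize(p[y0:y1,x0:x1],None,fx=s,fy=s,interpolation=cv2.INTER_CUBIC))
def shot(n,tag):
    o=monitor.get_obs(); p,d=cams.camera(n); cv2.imwrite(f"pics/{n}{tag}.png",p); np.save(f"pics/{n}{tag}.npy",d)
    K,T=camT(n,o); np.savez(f"pics/{n}{tag}.npz",K=K,T=T); return p,d,K,T
E
python3 - <<'E'
from h import *
p=cv2.imread("pics/top0.png"); crop(p,110,210,190,265,8,"pics/tk.png"); crop(p,235,325,115,195,7,"pics/tl.png")
p=cv2.imread("pics/side0.png"); crop(p,260,360,160,275,5,"pics/sl.png"); crop(p,180,260,80,180,6,"pics/sk.png")
for n in ["top","side"]:
    K,T=camT(n); d=np.load(f"pics/{n}0.npy"); C=cloud(K,T,d)
    np.save(f"pics/{n}0c.npy",C)
C=np.load("pics/top0c.npy").reshape(-1,3)
def rect(m,name):
    q=C[m][:,:2].astype(np.float32); print(name,len(q),C[m][:,2].mean(),cv2.minAreaRect(q))
z=C[:,2]
b=lambda x0,x1,y0,y1:(C[:,0]>x0)&(C[:,0]<x1)&(C[:,1]>y0)&(C[:,1]<y1)
K,T=camT("top")
print("locker px", ray(K,T,277,155,.13),"shelf",ray(K,T,153,230,.044))
rect(b(.35,.8,-.25,.2)&(abs(z-.13)<.006),"locker")
rect(b(.1,.6,.1,.6)&(abs(z-.044)<.005),"shelf")
E
```

```text
locker px [ 0.69428764 -0.09842882  0.13      ] shelf [0.41847866 0.34650533 0.044     ]
locker 2076 0.1293026308915418 ((0.7034217119216919, -0.09919406473636627), (0.2300598919391632, 0.15511365234851837), 81.75270080566406)
shelf 1677 0.04374748896859198 ((0.331415593624115, 0.42070749402046204), (0.3039414584636688, 0.48138800263404846), 76.54798889160156)
```

View pics/tk.png

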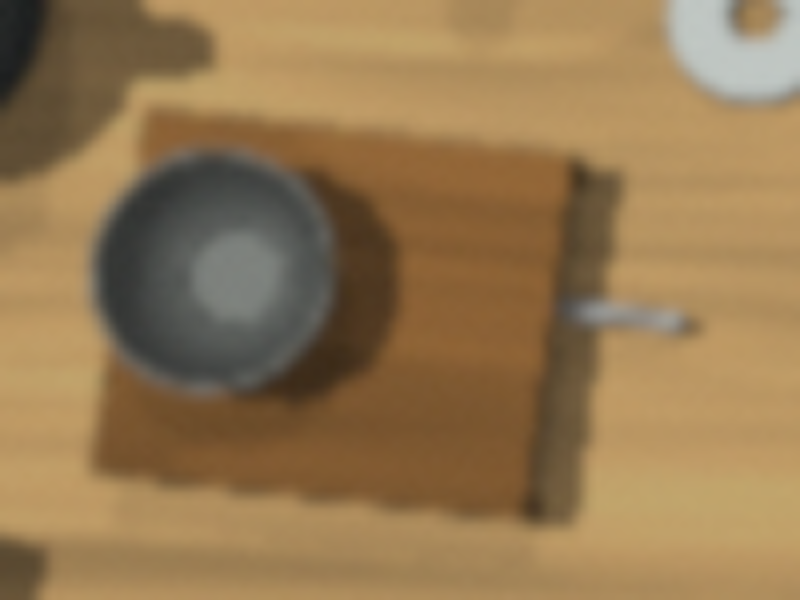

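View pics/tl.png

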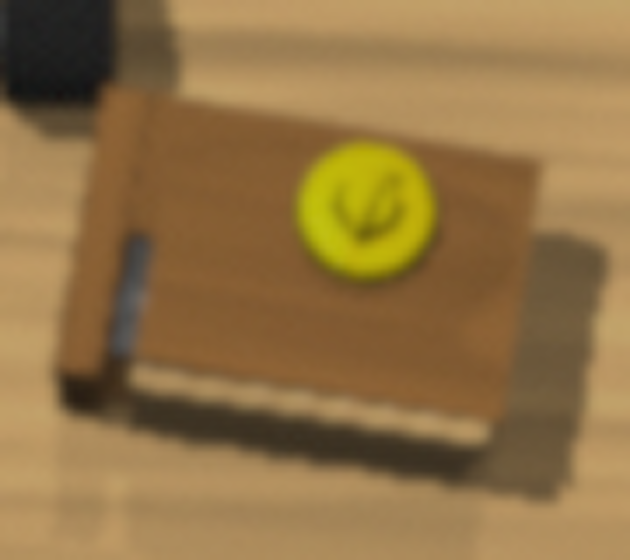

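View pics/sl.png

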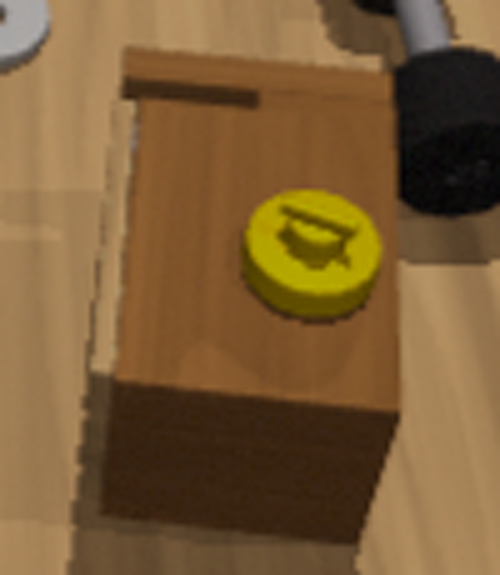

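View pics/sk.png

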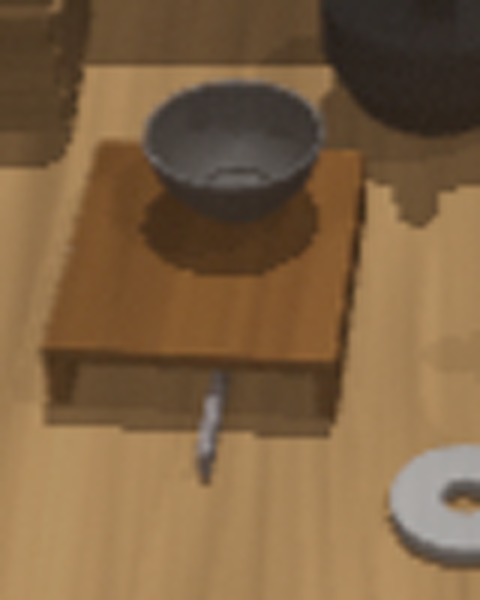

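```bash
cat >> h.py <<'E'
def rows(target,yaw=None,step=0.03,obs=None):
    """print delta in current tool axes; yaw in deg of tool x"""
    o=obs or monitor.get_obs(); M=R.from_quat(o["tool_rot"]).as_matrix()
    cy=np.degrees(np.arctan2(M[1,0],M[0,0])); dw=np.asarray(target)-o["eef_pos"]
    print("tcp",o["eef_pos"].round(4),"yaw",cy.round(2),"tilt",M[:,2].round(4),"dtool",(M.T@dw).round(4), "turn needed(tool z, rad)",None if yaw is None else -np.radians((yaw-cy+180)%360-180).round(4), "t",o["clock"])
E
python3 - <<'E'
from h import *
K,T=camT("top")
print("tip",ray(K,T,196.2,230.6,.022),"edge",ray(K,T,180.6,228.1,.022))
K,T=camT("side")
for u,v in [(205,478),(219,372)]: print(ray(K,T,180+u/6,80+v/6,.022))
C=np.load("pics/top0c.npy").reshape(-1,3); z=C[:,2]
m=(C[:,0]>.3)&(C[:,0]<.55)&(C[:,1]>.2)&(C[:,1]<.47)&(abs(z-.044)<.004)
print(cv2.minAreaRect(C[m][:,:2].astype(np.float32)))
rows([.4,.2,.2],82)
E
```

```text
tip [0.42215195 0.19114788 0.022     ] edge [0.42972646 0.24965971 0.022     ]
[0.4291008  0.17343554 0.022     ]
[0.43253274 0.26111621 0.022     ]
((0.42377331852912903, 0.35369881987571716), (0.20091930031776428, 0.16950590908527374), 85.17350769042969)
tcp [ 0.2261 -0.4454  0.2306] yaw 26.92 tilt [-7.0e-04  1.5e-03 -1.0e+00] dtool [ 0.4472 -0.4967  0.0314] turn needed(tool z, rad) -0.9614 t 0.15
```

Call:
send_rows --pt "0.0236 -0.0242 0.0015 0" --pt "0.0236 -0.0242 0.0015 0" --pt "0.0236 -0.0242 0.0015 0" --pt "0.0236 -0.0242 0.0015 0" --pt "0.0236 -0.0242 0.0015 0" --pt "0.0236 -0.0242 0.0015 0" --pt "0.0236 -0.0242 0.0015 0" --pt "0.0236 -0.0242 0.0015 0" --pt "0.0236 -0.0242 0.0015 0" --pt "0.0236 -0.0242 0.0015 0" --pt "0.0236 -0.0242 0.0015 0" --pt "0.0236 -0.0242 0.0015 0" --pt "0.0236 -0.0242 0.0015 0" --pt "0.0236 -0.0242 0.0015 0" --pt "0.0236 -0.0242 0.0015 0" --pt "0.0236 -0.0242 0.0015 0" --pt "0.0236 -0.0242 0.0015 0" --pt "0.0236 -0.0242 0.0015 0" --pt "0.0236 -0.0242 0.0015 0" --pt "0.0236 -0.0242 0.0015 0"

```text
clock: 2.15
eef_pos: [0.4281, 0.2008, 0.201]
tool_rot: [0.972, 0.233, -0.0, 0.0]
ft_force: [1.0, -0.4, 0.4]
grip_width: 0.0852
```

Call:
send_rows --pt "0 0 0.01 -1" --pt "0 0 0.01 -1" --pt "0 0 0.01 -1" --pt "0 0 0.01 -1" --pt "0 0 0.01 -1" --pt "0 0 0 -1" --pt "0 0 0 -1" --pt "0 0 0 -1" --pt "0 0 0 -1" --pt "0 0 0 -0.6" --pt "0 0 0 0" --pt "0 0 0 0"

```text
clock: 3.35
eef_pos: [0.428, 0.1993, 0.1511]
tool_rot: [0.756, 0.655, -0.0, -0.0]
ft_force: [0.2, -0.3, 0.1]
grip_width: 0.0856
```

```bash
python3 - <<'E'
from h import *
rows([.427,.2,.15],82)
p,d,K,T=shot("wrist","1"); print(monitor.get_obs()["joint_pos"])
print(proj(K,T,[.424,.185,.022]))
E
```

```text
tcp [0.428  0.1993 0.1511] yaw 81.85 tilt [-4.e-04 -2.e-04 -1.e+00] dtool [ 0.0005 -0.001   0.0011] turn needed(tool z, rad) -0.0026 t 3.35
[ 4.35894750e-01  2.39014348e-01 -2.13477848e-01  1.11868905e+00
 -5.16247450e-06  2.14877137e+00]
(np.float64(250.103533206205), np.float64(192.7971581080253))
```

View pics/wrist1.png

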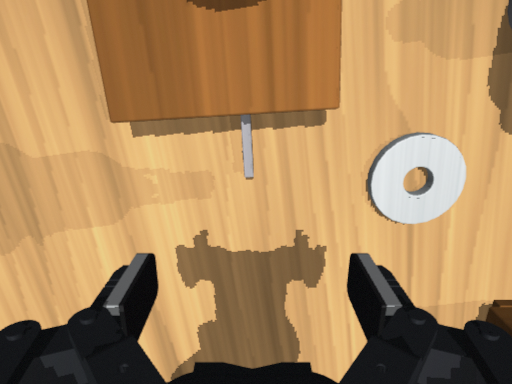

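```bash
python3 - <<'E'
from h import *
p=cv2.imread("pics/wrist1.png"); crop(p,215,285,105,190,7,"pics/w1c.png")
E
```

```text
(no output)
```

View pics/w1c.png

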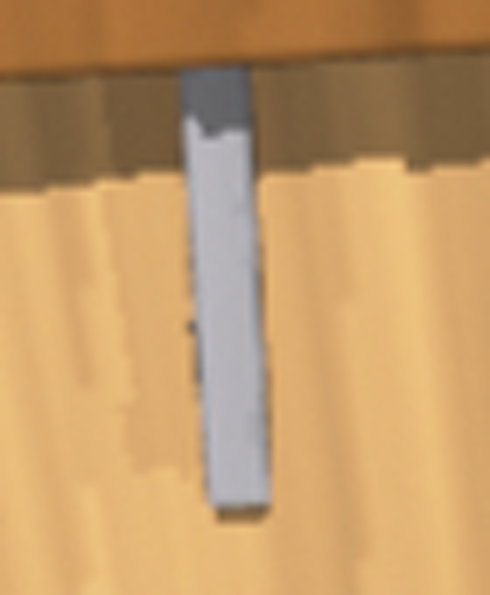

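```bash
python3 - <<'E'
from h import *
f=np.load("pics/wrist1.npz"); K,T=f["K"],f["T"]
a=ray(K,T,249.1,176.9,.022); b=ray(K,T,245.8,115.3,.022); print(a,b)
d=(a-b)/np.linalg.norm(a-b); yaw=np.degrees(np.arctan2(-d[1],-d[0])); print(yaw)
for u,v in[(110,122),(340,108)]: print("edge",ray(K,T,u,v,.044))
g=a-d*.022; g[2]=.005; print("grasp",g); rows(g,yaw)
E
```

```text
[0.4252255  0.19933738 0.022     ] [0.43008954 0.25072271 0.022     ]
84.59260182681169
edge [0.33067084 0.26273138 0.044     ]
edge [0.49973766 0.24867701 0.044     ]
grasp [0.42729871 0.22123947 0.005     ]
tcp [0.428  0.1993 0.1511] yaw 81.86 tilt [-3.e-04 -2.e-04 -1.e+00] dtool [ 0.0216 -0.0037  0.1461] turn needed(tool z, rad) -0.0477 t 3.4
```

Call:
send_rows --pt "0 0 0 -0.48" --pt "0.0217 -0.0028 0.02 0" --pt "0 0 0.02 0" --pt "0 0 0.02 0" --pt "0 0 0.02 0" --pt "0 0 0.02 0" --pt "0 0 0.02 0" --pt "0 0 0.016 0" --pt "0 0 0.01 0" --pt "0 0 0 0" --pt "0 0 0 0" --claw 0

```text
clock: 4.5
eef_pos: [0.4276, 0.2214, 0.0056]
tool_rot: [0.739, 0.673, 0.0, 0.0]
ft_force: [-0.0, -0.1, -0.0]
grip_width: 0.0425
```

Call:
send_rows --pt "0 0 0 0" --pt "0 0 0 0" --pt "0 0 0 0" --pt "0 0 0 0" --pt "0 0 0 0" --pt "0 0 0 0" --pt "0 0 0 0" --pt "0 0 0 0" --claw -1

```text
clock: 5.3
eef_pos: [0.4281, 0.2216, 0.0062]
tool_rot: [0.739, 0.673, 0.001, 0.0]
ft_force: [-0.2, -0.6, 5.7]
grip_width: 0.0064
```

Call:
send_rows --pt "0 0 -0.0015 0" --pt "-0.005 0 0 0" --pt "-0.01 0 0 0" --pt "-0.015 0 0 0" --pt "-0.015 0 0 0" --pt "-0.015 0 0 0" --pt "-0.015 0 0 0" --pt "-0.015 0 0 0" --pt "-0.015 0 0 0" --pt "-0.015 0 0 0" --pt "-0.015 0 0 0" --pt "-0.015 0 0 0" --pt "-0.015 0 0 0" --pt "-0.015 0 0 0" --pt "-0.01 0 0 0" --pt "-0.005 0 0 0" --pt "0 0 0 0" --pt "0 0 0 0"

```text
clock: 7.1
eef_pos: [0.4093, 0.0272, 0.0068]
tool_rot: [0.739, 0.673, 0.0, -0.0]
ft_force: [-0.1, 0.6, -1.3]
grip_width: 0.0063
```

```bash
python3 - <<'E'
from h import *
shot("wrist","2"); rows([0,0,0])
E
```

```text
tcp [0.4093 0.0274 0.0068] yaw 84.69 tilt [ 2.e-04  3.e-04 -1.e+00] dtool [-0.0651 -0.4051  0.0068] turn needed(tool z, rad) None t 7.15
```

View pics/wrist2.png

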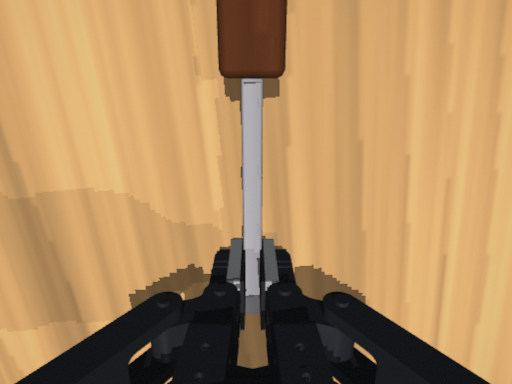

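Call:
send_rows --pt "0 0 0.001 0" --pt "0 0 0 0"

```text
clock: 7.35
eef_pos: [0.4096, 0.0275, 0.0062]
tool_rot: [0.739, 0.674, 0.0, 0.0]
ft_force: [-1.1, -0.6, 4.1]
grip_width: 0.0063
```

Call:
send_rows --pt "0 0 0 0" --pt "0 0 0 0" --pt "0 0 0 0" --pt "0 0 0 0" --pt "0 0 0 0" --pt "0 0 -0.015 0" --pt "0 0 -0.025 0" --pt "0 0 -0.03 0" --pt "0 0 -0.03 0" --pt "0.03 0 -0.03 0" --pt "0.03 0 0 0" --pt "0.015 0 0 0" --pt "0 0 0 0" --pt "0 0 0 0" --claw 0.2

```text
clock: 8.75
eef_pos: [0.4158, 0.1017, 0.1355]
tool_rot: [0.739, 0.674, -0.0, -0.0]
ft_force: [-0.5, -0.3, -0.1]
grip_width: 0.0512
```

```bash
python3 - <<'E'
from h import *
p,d,K,T=shot("wrist","3"); rows([0,0,0])
E
```

```text
tcp [0.4157 0.1013 0.1355] yaw 84.67 tilt [-1.e-03 -6.e-04 -1.e+00] dtool [-0.1394 -0.4044  0.1359] turn needed(tool z, rad) None t 8.8
```

View pics/wrist3.png

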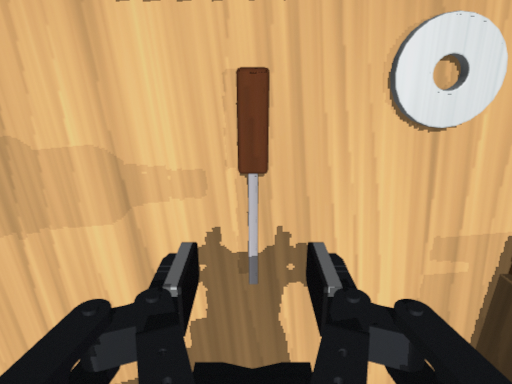

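```bash
python3 - <<'E'
from h import *
p=cv2.imread("pics/wrist3.png"); crop(p,225,285,55,185,5,"pics/w3c.png")
f=np.load("pics/wrist3.npz"); K,T=f["K"],f["T"]
a=ray(K,T,253,68,.024); b=ray(K,T,253.5,169,.024); t=ray(K,T,253.5,283,.0)
print(a,b,t,np.linalg.norm(a-b)); d=(a-b)/np.linalg.norm(a-b); yaw=np.degrees(np.arctan2(d[1],d[0])); print(yaw)
g=b+d*.014; g[2]=.005; print(g); rows(g,yaw)
E
```

```text
[0.42422879 0.18783505 0.024     ] [0.417743   0.11305673 0.024     ] [ 0.40670512 -0.00860626  0.        ] 0.07505906740991834
85.04293694768272
[0.41895273 0.12700436 0.005     ]
tcp [0.4157 0.1013 0.1355] yaw 84.67 tilt [-1.e-03 -6.e-04 -1.e+00] dtool [0.0259 0.001  0.1304] turn needed(tool z, rad) -0.0065 t 8.8
```

View pics/w3c.png

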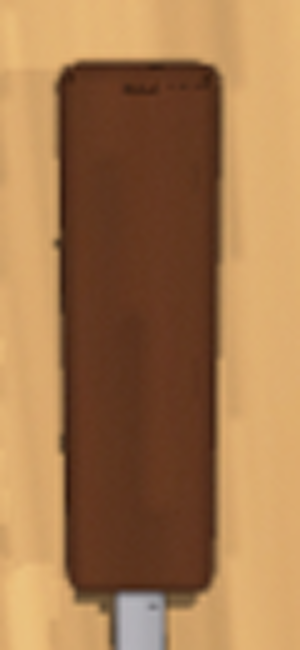

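Call:
send_rows --pt "0.023 0.001 0.02 0" --pt "0 0 0.02 0" --pt "0 0 0.02 0" --pt "0 0 0.02 0" --pt "0 0 0.02 0" --pt "0 0 0.018 0" --pt "0 0 0.012 0" --pt "0 0 0 0"

```text
clock: 9.6
eef_pos: [0.4174, 0.1231, 0.0041]
tool_rot: [0.74, 0.673, -0.002, -0.001]
ft_force: [-0.1, 0.2, -0.0]
grip_width: 0.0512
```

Call:
send_rows --pt "0 0 0 0" --pt "0 0 0 0" --pt "0 0 0 0" --pt "0 0 0 0" --pt "0 0 0 0" --pt "0 0 0 0" --pt "0 0 0 0" --claw -1

```text
clock: 10.3
eef_pos: [0.42, 0.1245, 0.0066]
tool_rot: [0.739, 0.673, 0.0, 0.001]
ft_force: [-0.8, -2.5, 6.2]
grip_width: 0.0224
```

Call:
send_rows --pt "0 0 -0.01 0" --pt "0 0 -0.02 0" --pt "0 0 -0.03 0" --pt "0 0 -0.03 0" --pt "0 0 -0.03 0" --pt "0 0 -0.03 0" --pt "0 0 -0.03 -1" --pt "0 0 -0.02 -1" --pt "0 0 0 -1" --pt "0 0 0 -1" --pt "0 0 0 -1" --pt "0 0 0 -1" --pt "0 0 0 -1" --pt "0 0 0 -1" --pt "0 0 0 -1" --pt "0 0 0 -1" --pt "0 0 0 -1" --pt "0 0 0 -1" --pt "0 0 0 -1" --pt "0 0 0 -1"

```text
clock: 12.3
eef_pos: [0.4188, 0.1248, 0.2061]
tool_rot: [0.129, 0.992, 0.0, -0.0]
ft_force: [-0.1, -0.5, -1.7]
grip_width: 0.0226
```

Call:
send_rows --pt "0 0 0 -1" --pt "0 0 0 -0.2" --pt "0 0 0 0" --pt "0 0 0 0"

```text
clock: 12.7
eef_pos: [0.4192, 0.1247, 0.2059]
tool_rot: [0.072, 0.997, 0.0, -0.0]
ft_force: [0.1, 0.2, -0.5]
grip_width: 0.0222
```

```bash
python3 - <<'E'
from h import *
p,d,K,T=shot("wrist","4"); rows([.5,-.0,.2],171.75)
p,d,K,T=shot("side","4"); crop(p,170,370,60,280,2.7,"pics/s4c.png"); print(monitor.get_obs()["joint_pos"])
E
```

```text
tcp [0.4192 0.1247 0.2059] yaw 171.71 tilt [-0.e+00  1.e-04 -1.e+00] dtool [-0.0979 -0.1117  0.0059] turn needed(tool z, rad) -0.0008 t 12.75
[ 2.88897630e-01  1.31035083e-01 -1.98345162e-01  1.24146143e+00
  1.10127206e-04  4.33452213e-01]
```

View pics/wrist4.png

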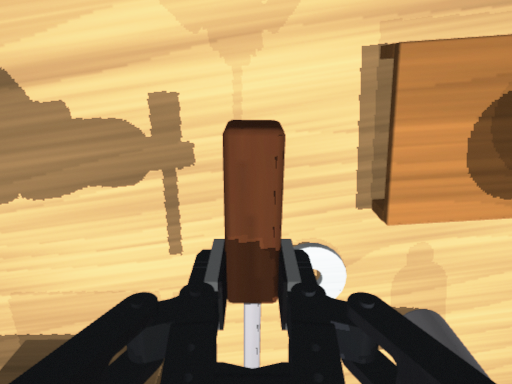

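View pics/s4c.png

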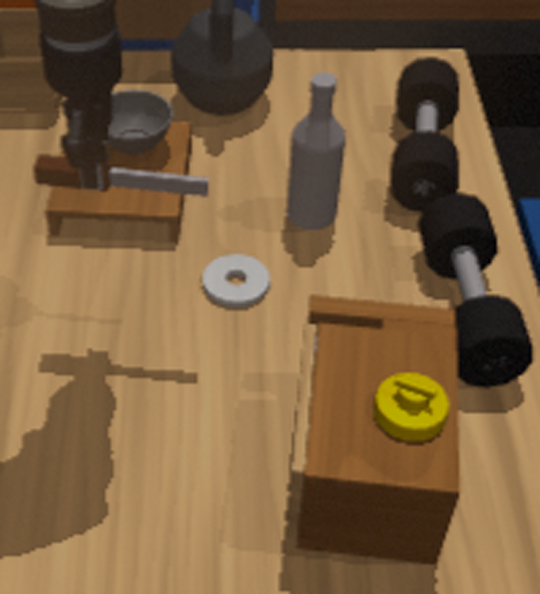

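```bash
cat >> h.py <<'E'
def box(x0,x1,y0,y1,z0,z1): return [np.array([x,y,z]) for x in(x0,x1) for y in(y0,y1) for z in(z0,z1)]
E_=[(0,1),(0,2),(0,4),(1,3),(1,5),(2,3),(2,6),(3,7),(4,5),(4,6),(5,7),(6,7)]
def draw(p,K,T,pts,pose,col,x0,y0,s):
    a=np.radians(pose[3]); M=np.array([[np.cos(a),-np.sin(a),0],[np.sin(a),np.cos(a),0],[0,0,1]])
    q=[proj(K,T,M@v+np.array(pose[:3])) for v in pts]
    q=[(int(((u-x0+.5)*s-.5)*8),int(((v-y0+.5)*s-.5)*8)) for u,v in q]
    for i,j in E_: cv2.line(p,q[i],q[j],col,1,cv2.LINE_AA,3)
def overlay(n,tag,x0,x1,y0,y1,s,items,out):
    p=cv2.imread(f"pics/{n}{tag}.png"); f=np.load(f"pics/{n}{tag}.npz")
    p=cv2.resize(p[y0:y1,x0:x1],None,fx=s,fy=s,interpolation=cv2.INTER_CUBIC)
    for b,pose,c in items: draw(p,f["K"],f["T"],b,pose,c,x0,y0,s)
    cv2.imwrite(out,p)
LOCK=[box(-.082,.07,-.115,.115,0,.13),box(-.082,-.005,.075,.09,.13,.13)]
BLADE=box(-.0125,.0925,-.004,.004,-.010,.010); HAND=box(-.0925,-.0125,-.012,.012,-.012,.012)
def keypose(o,gx=-.0265,dz=.0055,dy=0,dyaw=0):
    M=R.from_quat(o["tool_rot"]).as_matrix(); a=np.arctan2(M[1,0],M[0,0])+np.pi+dyaw
    k=np.array([np.cos(a),np.sin(a),0]); n=np.array([-np.sin(a),np.cos(a),0])
    c=o["eef_pos"]-gx*k+dy*n; return [c[0],c[1],o["eef_pos"][2]+dz,np.degrees(a)]
E
python3 - <<'E'
from h import *
o=monitor.get_obs(); kp=keypose(o); print(kp)
L=[.709,-.100,0,-8.25]
it=[(b,L,(0,0,255)) for b in LOCK]+[(BLADE,kp,(0,255,0)),(HAND,kp,(255,255,0))]
overlay("side","4",170,370,60,280,2.7,it,"pics/s4o.png")
overlay("side","4",180,260,110,140,10,it[2:],"pics/s4k.png")
overlay("side","4",265,350,160,275,5,it[:2],"pics/s4l.png")
p,d,K,T=shot("top","4"); overlay("top","4",140,340,110,240,4,it,"pics/t4o.png")
overlay("top","4",235,325,115,195,8,it[:2],"pics/t4l.png")
E
```

```text
[np.float64(0.4454718433113313), np.float64(0.12082337553255458), np.float64(0.21134004081384178), np.float64(351.71763254697544)]
```

View pics/s4k.png

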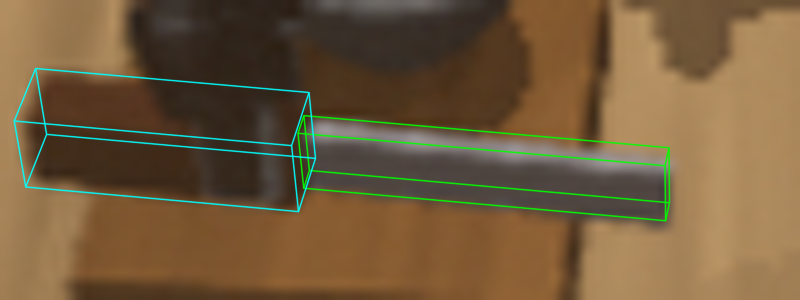

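View pics/s4l.png

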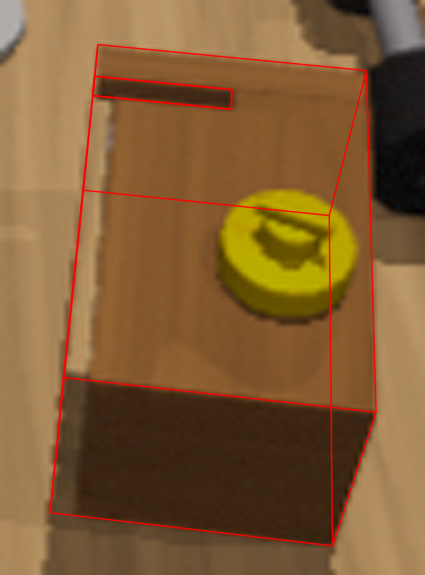

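View pics/t4o.png

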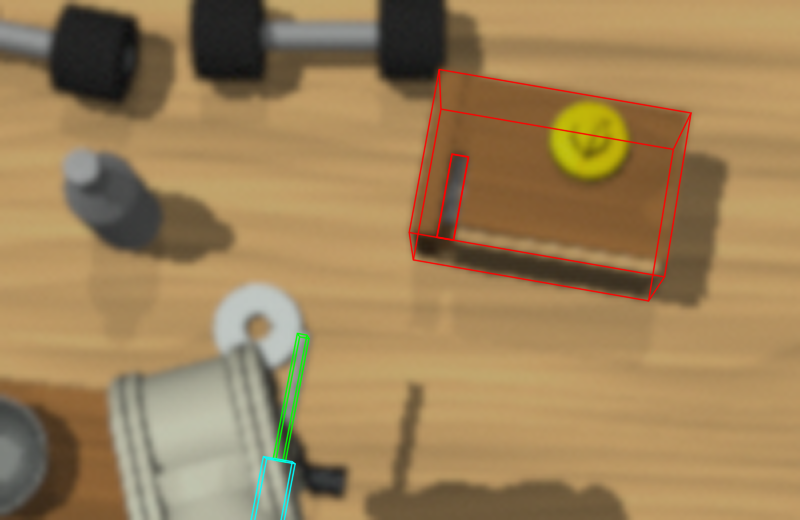

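View pics/t4l.png

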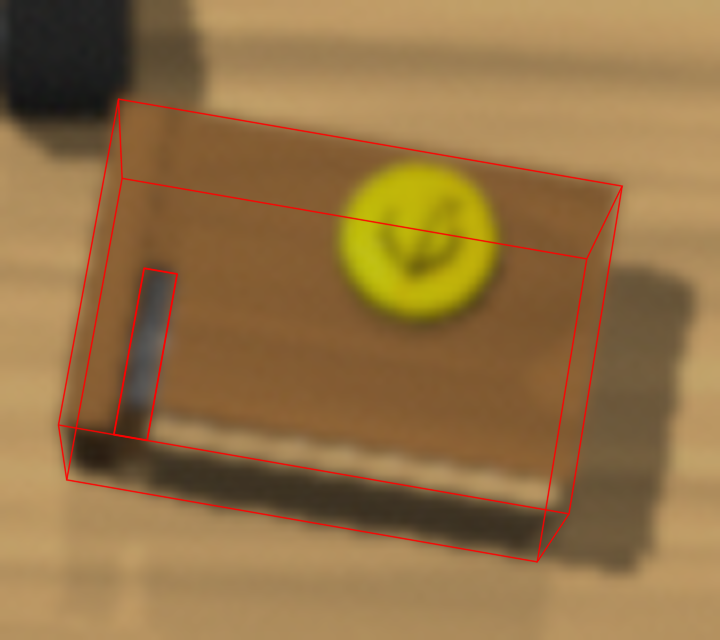

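Call:
send_rows --pt "-0.0093 -0.0049 0.0018 0" --pt "-0.0186 -0.0098 0.0036 0" --pt "-0.0186 -0.0098 0.0036 0" --pt "-0.0186 -0.0098 0.0036 0" --pt "-0.0186 -0.0098 0.0036 0" --pt "-0.0186 -0.0098 0.0036 0" --pt "-0.0186 -0.0098 0.0036 0" --pt "-0.0186 -0.0098 0.0036 0" --pt "-0.0186 -0.0098 0.0036 0" --pt "-0.0186 -0.0098 0.0036 0" --pt "-0.0093 -0.0049 0.0018 0" --pt "0 0 0 0" --pt "0 0 0 0" --pt "0 0 0 0"

```text
clock: 14.25
eef_pos: [0.5887, 0.0015, 0.17]
tool_rot: [0.072, 0.997, 0.0, -0.0]
ft_force: [0.3, 0.0, -0.9]
grip_width: 0.0225
```

```bash
python3 - <<'E'
from h import *
o=monitor.get_obs(); kp=keypose(o)
L=[.709,-.100,0,-8.25]
rows([.5892,.0007,.1545],171.75)
it=[(b,L,(0,0,255)) for b in LOCK]+[(BLADE,kp,(0,255,0)),(HAND,kp,(255,255,0))]
shot("side","5");shot("top","5"); shot("wrist","5")
overlay("side","5",240,350,130,240,6,it,"pics/s5.png")
overlay("side","5",240,350,130,240,6,[],"pics/s5r.png")
overlay("top","5",230,330,110,200,7,it[2:],"pics/t5.png")
E
```

```text
tcp [0.5887 0.0015 0.17  ] yaw 171.8 tilt [-4.e-04  3.e-04 -1.e+00] dtool [-0.0006 -0.0007  0.0155] turn needed(tool z, rad) 0.0008 t 14.25
```

View pics/s5.png

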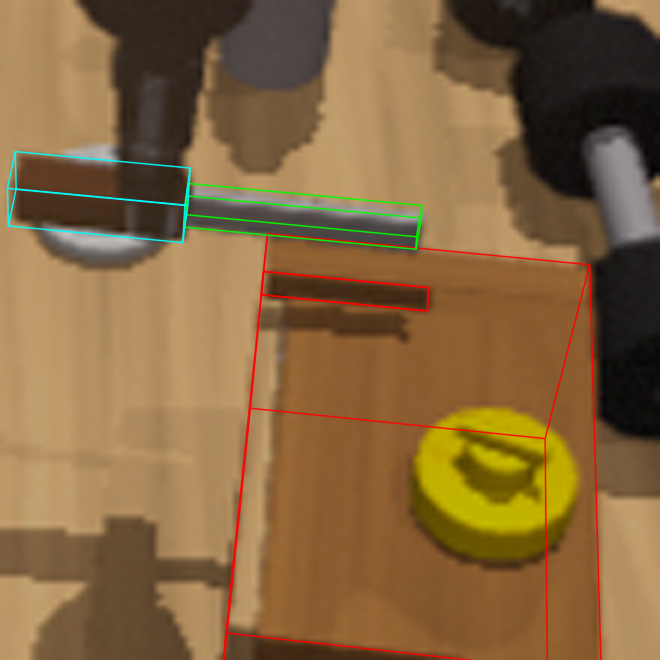

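View pics/s5r.png

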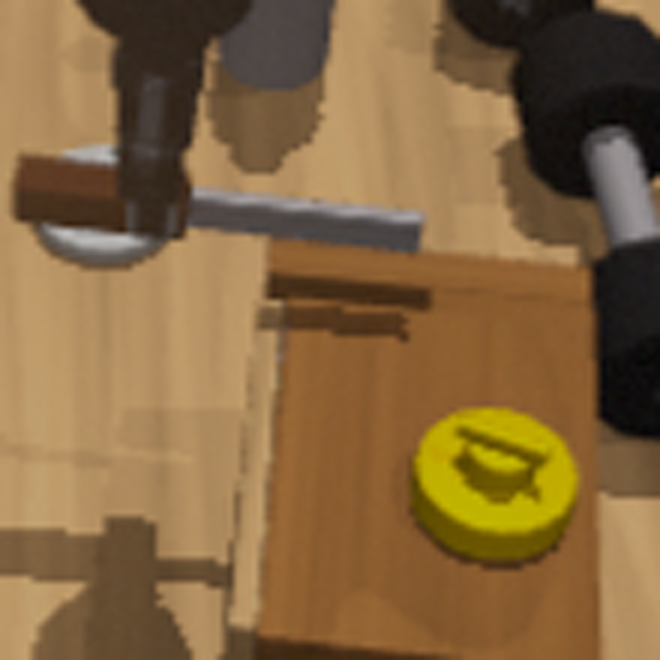

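View pics/t5.png

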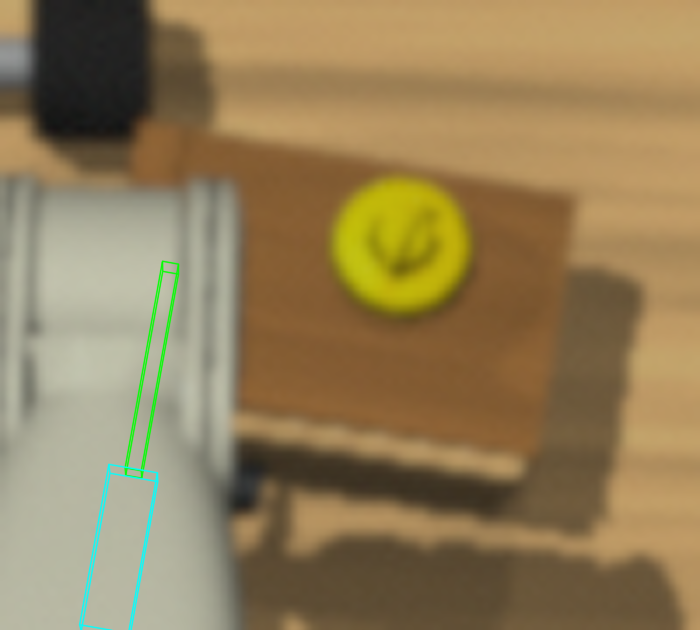

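View pics/wrist5.png

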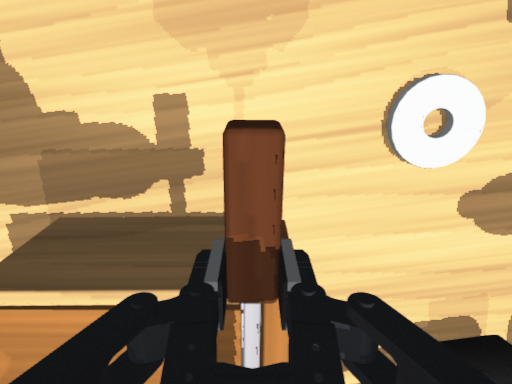

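```bash
python3 - <<'E'
from h import *
L=[.709,-.100,0,-8.25]
overlay("wrist","5",195,310,260,384,6,[(LOCK[0],L,(0,0,255)),(LOCK[1],L,(0,255,0))],"pics/w5o.png")
E
```

```text
(no output)
```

View pics/w5o.png

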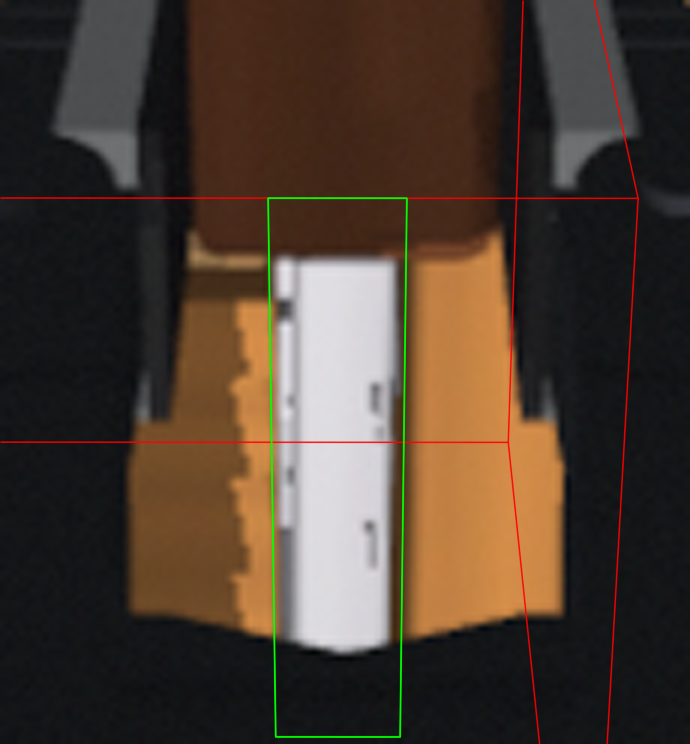

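Call:
send_rows --pt "0 0.001 0.005 0" --pt "0 0 0.01 0" --pt "0 0 0.01 0" --pt "0 0 0.01 0" --pt "0 0 0.01 0" --pt "0 0 0.01 0" --pt "0 0 0.005 0" --pt "0 0 0 0" --pt "0 0 0 0"

```text
clock: 15.3
eef_pos: [0.5897, 0.0019, 0.1099]
tool_rot: [0.072, 0.997, 0.0, 0.0]
ft_force: [0.2, -0.0, -0.4]
grip_width: 0.0225
```

```bash
python3 - <<'E'
from h import *
L=[.709,-.100,0,-8.25]
shot("side","6");shot("wrist","6"); o=monitor.get_obs(); kp=keypose(o); rows([.5892,.0007,.11],171.75); print(o["ft_force"],o["ft_torque"])
overlay("side","6",240,350,140,240,6,[],"pics/s6.png")
overlay("wrist","6",195,310,260,384,6,[],"pics/w6o.png")
E
```

```text
tcp [0.59   0.002  0.1105] yaw 171.76 tilt [ 0.0013  0.     -1.    ] dtool [ 0.0007 -0.0014  0.0005] turn needed(tool z, rad) 0.0002 t 15.4
[ 0.19163138 -0.19446629 -0.7005025 ] [-0.02088042  0.06678288  0.01995855]
```

View pics/s6.png

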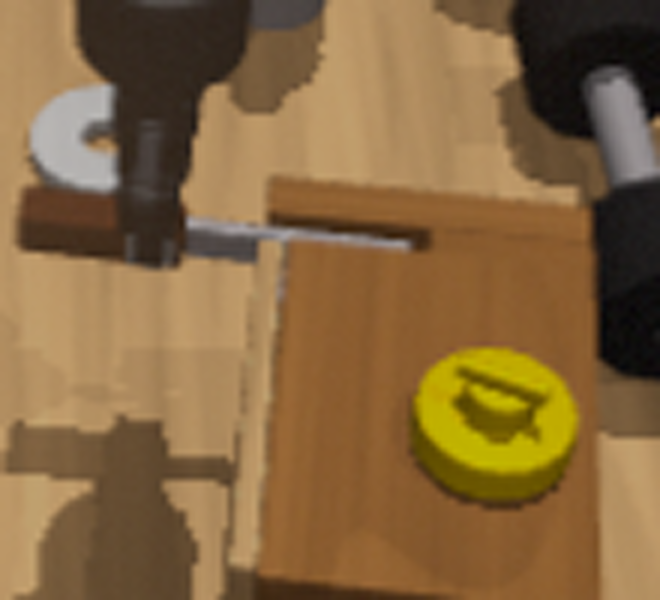

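View pics/w6o.png

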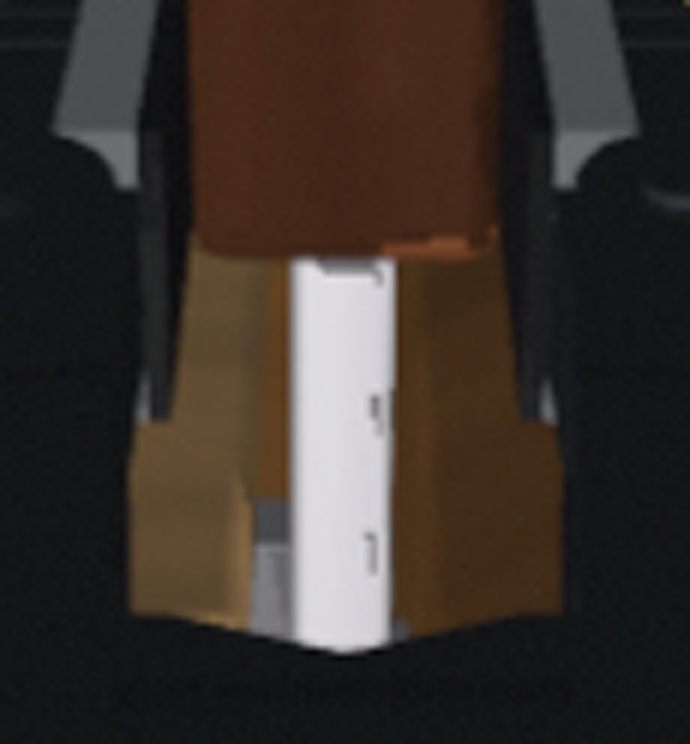

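Call:
send_rows --pt "0 -0.001 0.002 0" --pt "0 0 0.002 0" --pt "0 0 0.002 0" --pt "0 0 0.002 0" --pt "0 0 0.002 0" --pt "0 0 0 0"

```text
clock: 16.0
eef_pos: [0.5899, 0.0009, 0.1]
tool_rot: [0.072, 0.997, -0.0, 0.001]
ft_force: [1.1, 0.6, 1.0]
grip_width: 0.0227
```

Call:
send_rows --pt "0 0 0.002 0" --pt "0 0 0.002 0" --pt "0 0 0.002 0" --pt "0 0 0.001 0" --pt "0 0 0 0" --pt "0 0 0 0"

```text
clock: 16.6
eef_pos: [0.5891, 0.001, 0.0926]
tool_rot: [0.072, 0.997, -0.0, -0.0]
ft_force: [-1.3, 0.6, -0.2]
grip_width: 0.0227
```

```bash
python3 - <<'E'
from h import *
shot("side","7");shot("wrist","7"); o=monitor.get_obs(); rows([.5892,.0007,.11],171.75); print(o["ft_force"],o["ft_torque"])
overlay("side","7",240,350,140,240,6,[],"pics/s7.png")
E
```

```text
tcp [0.5891 0.001  0.0926] yaw 171.76 tilt [-6.e-04  0.e+00 -1.e+00] dtool [-0.0001 -0.0003 -0.0174] turn needed(tool z, rad) 0.0002 t 16.7
[ 0.01989577 -0.25803657  0.37186818] [-0.0688176  -0.25240894 -0.05020132]
```

View pics/s7.png

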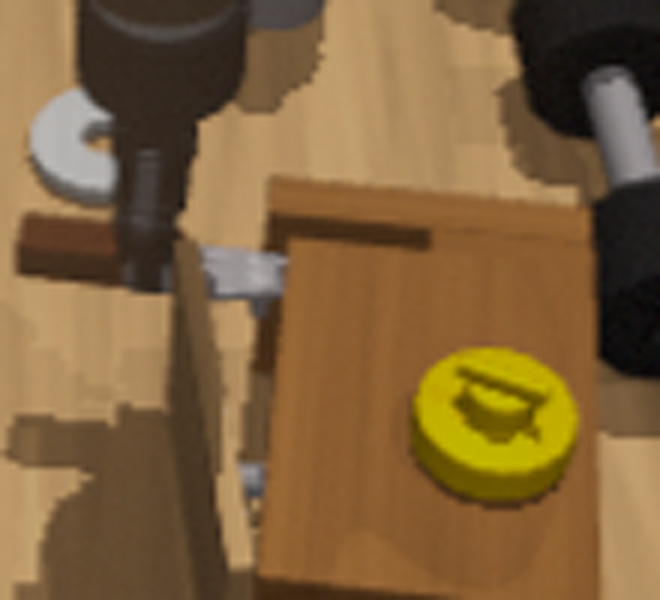

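View pics/wrist7.png

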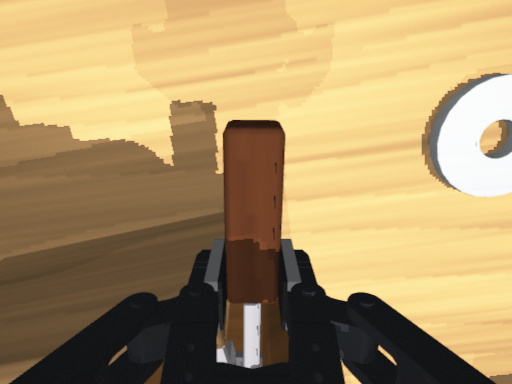

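Call:
send_rows --pt "0 0 -0.005 0" --pt "0 0 -0.01 0" --pt "0 0 -0.01 0" --pt "0 0 -0.01 0" --pt "0 0 -0.01 0" --pt "0 0 -0.01 0" --pt "0 0 -0.015 0" --pt "0 0 -0.02 0" --pt "0 0 -0.02 0" --pt "0 0 -0.01 0" --pt "0 0 0 0" --pt "0 0 0 0"

```text
clock: 17.9
eef_pos: [0.5893, 0.0009, 0.2125]
tool_rot: [0.072, 0.997, -0.0, -0.0]
ft_force: [0.7, 0.6, -1.8]
grip_width: 0.0227
```

```bash
python3 - <<'E'
from h import *
shot("side","8"); rows([.5892,.0007,.11],171.75);o=monitor.get_obs(); print(o["ft_force"],o["joint_pos"])
overlay("side","8",160,350,90,280,4,[],"pics/s8.png")
E
```

```text
tcp [0.5889 0.001  0.2118] yaw 171.76 tilt [-0.0016 -0.     -1.    ] dtool [-0.0005 -0.0002  0.1018] turn needed(tool z, rad) 0.0002 t 17.95
[-0.70313327  0.11324755 -1.45365875] [ 1.63569291e-03  4.28167404e-01  2.20874758e-01  1.36505369e+00
 -4.65191761e-06  1.45457482e-01]
```

View pics/s8.png

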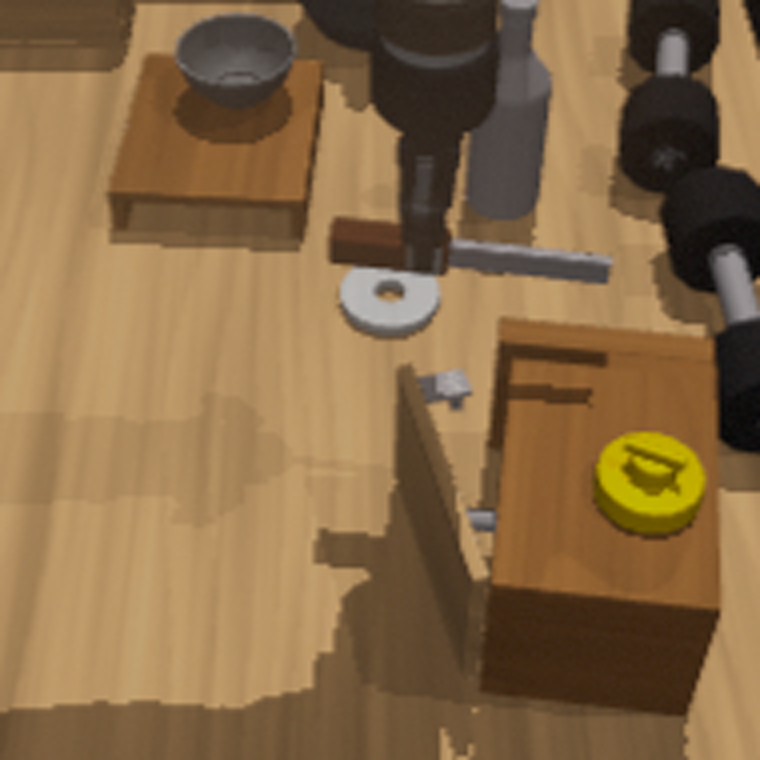

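Call:
send_rows --pt "0.012 0.0012 0 0" --pt "0.024 0.0024 0 0" --pt "0.024 0.0024 0 0" --pt "0.024 0.0024 0 0" --pt "0.024 0.0024 0.01 0" --pt "0.024 0.0024 0.02 0" --pt "0.024 0.0025 0.02 0" --pt "0.024 0.0025 0.02 0" --pt "0.024 0.0025 0.02 0" --pt "0.024 0.0025 0.02 0" --pt "0.013 0.0012 0.02 0" --pt "0 0 0.02 0" --pt "0 0 0.02 0" --pt "0 0 0.015 0" --pt "0 0 0.007 0" --pt "0 0 0.004 0" --pt "0 0 0.003 0" --pt "0 0 0.003 0" --pt "0 0 0 0"

```text
clock: 19.85
eef_pos: [0.3545, 0.0597, 0.0109]
tool_rot: [0.072, 0.997, 0.0, 0.0]
ft_force: [-0.7, 0.0, -0.7]
grip_width: 0.0225
```

```bash
python3 - <<'E'
from h import *
rows([.354,.06,.0075],171.75);o=monitor.get_obs(); print(o["ft_force"],o["ft_torque"],o["joint_pos"])
E
```

```text
tcp [0.3545 0.0597 0.0109] yaw 171.76 tilt [ 4.e-04  1.e-04 -1.e+00] dtool [0.0006 0.0002 0.0034] turn needed(tool z, rad) 0.0002 t 19.85
[-0.69811403  0.02797573 -0.65108126] [ 0.01515541  0.06665661 -0.03186235] [ 1.66758340e-01  2.32834558e-01 -6.80421517e-01  6.57167326e-01
  2.03878476e-05  3.10568682e-01]
```

Call:
send_rows --pt "0 0 0.002 0" --pt "0 0 0.0015 0" --pt "0 0 0 0" --pt "0 0 0 0"

```text
clock: 20.25
eef_pos: [0.3544, 0.0596, 0.0074]
tool_rot: [0.072, 0.997, 0.0, 0.0]
ft_force: [0.1, -0.5, -1.5]
grip_width: 0.0225
```

Call:
send_rows --pt "0 0 0 0" --pt "0 0 0 0" --pt "0 0 0 0" --pt "0 0 0 0" --pt "0 0 0 0" --pt "0 0 -0.015 0" --pt "0 0 -0.025 0" --pt "0 0 -0.03 0" --pt "0 0 -0.03 0" --pt "0 0 -0.03 0" --pt "0 0 -0.03 0" --pt "0 0 0 0" --pt "0 0 0 0" --claw 0

```text
clock: 21.55
eef_pos: [0.3548, 0.0597, 0.1677]
tool_rot: [0.072, 0.997, 0.0, 0.001]
ft_force: [-0.8, -0.5, 0.3]
grip_width: 0.0428
```

```bash
python3 - <<'E'
from h import *
rows([.5,0,.2],171.75)
p,d,K,T=shot("side","9"); shot("wrist","9"); np.save("pics/s9c.npy",cloud(K,T,d))
E
```

```text
tcp [0.3548 0.0597 0.1677] yaw 171.76 tilt [ 1.8e-03  3.0e-04 -1.0e+00] dtool [-0.1524 -0.0383 -0.032 ] turn needed(tool z, rad) 0.0002 t 21.55
```

View pics/side9.png

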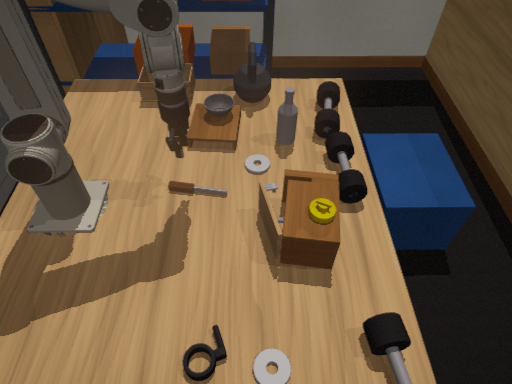

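View pics/wrist9.png

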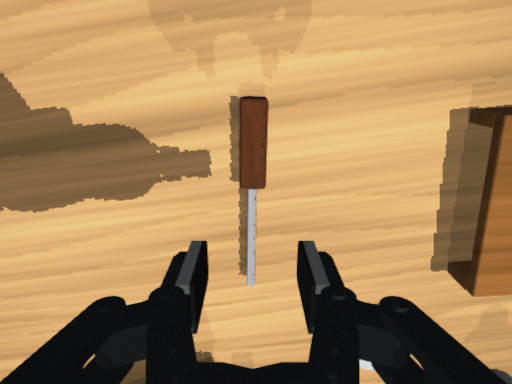

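```bash
cat > arc.py <<'E'
from h import *
L=np.array([.709,-.100]); a=np.radians(-8.25); M2=np.array([[np.cos(a),-np.sin(a)],[np.sin(a),np.cos(a)]])
def W(l): return L+M2@np.array(l)
H=np.array([-.076,-.110])
def fing(th,r=.125):
    h=.011*abs(np.cos(th))+.0145*abs(np.sin(th)); c=.006+h
    return W(H+r*np.array([-np.sin(th),np.cos(th)])+c*np.array([np.cos(th),np.sin(th)]))
E
python3 - <<'E'
from arc import *
K,T=camT("top"); t=ray(K,T,287,145,.171); print("timer local",M2.T@(t[:2]-L))
# door angle from side cloud
C=np.load("pics/s9c.npy").reshape(-1,3); l=(C[:,:2]-L)@M2
m=(C[:,2]>.118)&(C[:,2]<.131)&(l[:,0]<-.09)&(l[:,0]>-.2)&(abs(l[:,1])<.12)
q=l[m]; v=cv2.fitLine(q.astype(np.float32),cv2.DIST_HUBER,0,.01,.01).ravel(); print(len(q),v,"theta",np.arctan2(-v[0]*np.sign(v[1]),abs(v[1])))
pre=W([-.085,.015]); print("pre",pre); rows([*pre,.2],171.75)
E
```

```text
timer local [ 0.01653036 -0.02854029]
253 [ 0.3168934  -0.9484612  -0.11877932 -0.00180239] theta 0.3224523
pre [ 0.62703202 -0.07295836]
tcp [0.3535 0.0595 0.1664] yaw 171.76 tilt [-1.9e-03 -3.0e-04 -1.0e+00] dtool [-0.2897 -0.0919 -0.0341] turn needed(tool z, rad) 0.0002 t 21.65
```

Call:
send_rows --pt "0 0 -0.02 0" --pt "-0.012 -0.0042 -0.014 0" --pt "-0.0232 -0.0073 0 0" --pt "-0.0232 -0.0073 0 0" --pt "-0.0232 -0.0073 0 0" --pt "-0.0232 -0.0073 0 0" --pt "-0.0232 -0.0073 0 0" --pt "-0.0232 -0.0073 0 0" --pt "-0.0232 -0.0073 0 0" --pt "-0.0232 -0.0073 0 0" --pt "-0.0232 -0.0073 0 0" --pt "-0.0232 -0.0073 0 0" --pt "-0.0232 -0.0073 0 0" --pt "-0.0232 -0.0073 0 0" --pt "0 0 0 0" --pt "0 0 0 0" --claw -1

```text
clock: 23.25
eef_pos: [0.6277, -0.0729, 0.1987]
tool_rot: [0.072, 0.997, 0.0, -0.002]
ft_force: [-0.4, -0.9, 0.5]
grip_width: -0.0001
```

```bash
python3 - <<'E'
from arc import *
pre=W([-.085,.015]); rows([*pre,.095],171.75)
shot("wrist","10"); shot("side","10"); overlay("side","10",220,350,120,280,4,[(LOCK[0],[.709,-.1,0,-8.25],(0,0,255))],"pics/s10.png")
E
```

```text
tcp [ 0.6277 -0.0729  0.1987] yaw 171.73 tilt [-4.5e-03  7.0e-04 -1.0e+00] dtool [ 0.0002 -0.0002  0.1037] turn needed(tool z, rad) -0.0003 t 23.25
```

View pics/s10.png

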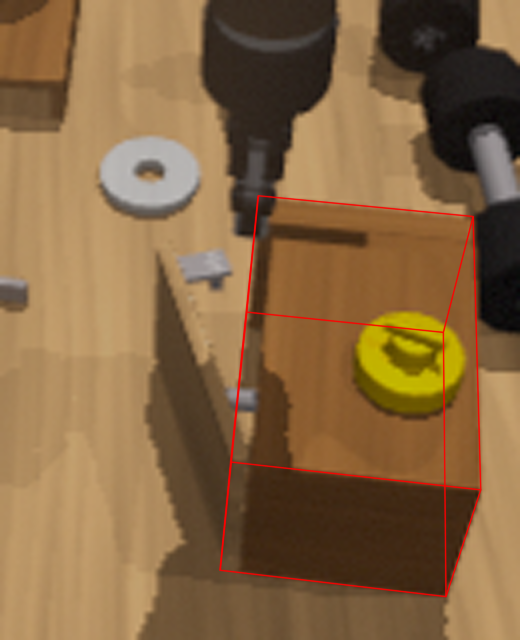

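View pics/wrist10.png

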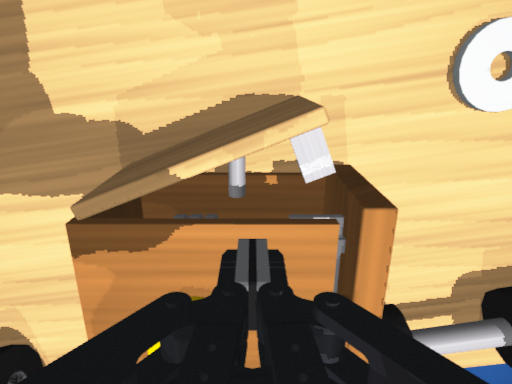

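```bash
python3 - <<'E'
from arc import *
f=np.load("pics/wrist10.npz"); C=cloud(f["K"],f["T"],np.load("pics/wrist10.npy"))
for n,u,v in [("rod",237,165),("rod",237,185),("rodL",231,175),("rodR",243,175),("keeper",296,140),("k",326,132),("k",306,182),("k",334,172),("doortopfree",320,112),("doorhinge",80,212),("locktop",250,222),("locktop",120,224),("bar",325,219)]:
    p=C[v,u]; print(n,(M2.T@(p[:2]-L)).round(4),p[2].round(4))
p=cv2.imread("pics/wrist10.png"); crop(p,60,410,90,260,2.2,"pics/w10c.png")
E
```

```text
rod [-0.0893  0.0016] 0.0483
rod [-0.0703  0.0013] 0.0486
rodL [-0.0794 -0.0042] 0.0468
rodR [-0.0794  0.0069] 0.0469
keeper [-0.1252  0.0449] 0.1176
k [-0.1113  0.0905] 0.0009
k [-0.0954  0.0532] 0.1178
k [-0.1028  0.0722] 0.1181
doortopfree [-0.1448  0.0579] 0.1279
doorhinge [-0.0771 -0.1038] 0.1283
locktop [-0.0687  0.0138] 0.1266
locktop [-0.0693 -0.076 ] 0.1312
bar [-0.0688  0.0675] 0.1218
```

View pics/w10c.png

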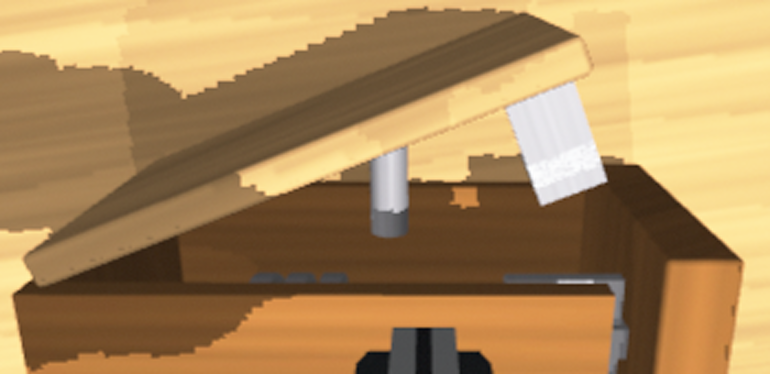

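Call:
send_rows --pt "0.003 0 0.005 0" --pt "0 0 0.015 0" --pt "0 0 0.015 0" --pt "0 0 0.015 0" --pt "0 0 0.015 0" --pt "0 0 0.015 0" --pt "0 0 0.015 0" --pt "0 0 0.005 0" --pt "0 0 0 0" --pt "0 0 0 0"

```text
clock: 24.35
eef_pos: [0.6258, -0.0723, 0.1021]
tool_rot: [0.072, 0.997, -0.0, 0.0]
ft_force: [-0.0, -0.0, 0.2]
grip_width: 0.0003
```

```bash
python3 - <<'E'
from arc import *
o=monitor.get_obs(); print(o["ft_force"],o["eef_pos"])
M=R.from_quat(o["tool_rot"]).as_matrix(); p=o["eef_pos"][:2]
ths=list(np.arange(.38,1.33,.08))+[1.38,1.43,1.48,1.52]
for t in ths:
    q=fing(t); d=M[:2,:2].T@(q-p); print(round(t,2),q.round(3),d.round(4)); p=q
E
```

```text
[-0.0270053  -0.01521346  0.22059392] [ 0.62577223 -0.07225674  0.10210934]
0.38 [ 0.61  -0.071] [ 0.016  -0.0014]
0.46 [ 0.6   -0.072] [ 0.0092 -0.0022]
0.54 [ 0.591 -0.074] [ 0.0091 -0.0029]
0.62 [ 0.582 -0.076] [ 0.009  -0.0037]
0.7 [ 0.572 -0.079] [ 0.0088 -0.0044]
0.78 [ 0.563 -0.083] [ 0.0085 -0.0051]
0.86 [ 0.554 -0.088] [ 0.0081 -0.0059]
0.94 [ 0.546 -0.093] [ 0.0077 -0.0066]
1.02 [ 0.537 -0.099] [ 0.0072 -0.0073]
1.1 [ 0.53  -0.106] [ 0.0067 -0.008 ]
1.18 [ 0.522 -0.114] [ 0.006  -0.0086]
1.26 [ 0.516 -0.122] [ 0.0053 -0.0091]
1.38 [ 0.507 -0.136] [ 0.0066 -0.0147]
1.43 [ 0.504 -0.142] [ 0.0022 -0.0064]
1.48 [ 0.501 -0.148] [ 0.0019 -0.0065]
1.52 [ 0.499 -0.153] [ 0.0012 -0.0053]
```

Call:
send_rows --pt "0.008 -0.0007 0.004 0" --pt "0.008 -0.0007 0 0" --pt "0.009 -0.002 0 0" --pt "0.009 -0.003 0 0" --pt "0.009 -0.0037 0 0" --pt "0.0088 -0.0044 0 0" --pt "0.0085 -0.0051 0 0" --pt "0.008 -0.006 0 0" --pt "0.0077 -0.0066 0 0" --pt "0.0072 -0.0073 0 0" --pt "0.0067 -0.008 0 0" --pt "0.006 -0.0086 0 0" --pt "0.0053 -0.009 0 0" --pt "0.0033 -0.0073 0 0" --pt "0.0033 -0.0073 0 0" --pt "0.0022 -0.0064 0 0" --pt "0.0019 -0.0065 0 0" --pt "0.0012 -0.0053 0 0" --pt "0 0 0 0"

```text
clock: 26.25
eef_pos: [0.4991, -0.1538, 0.0971]
tool_rot: [0.072, 0.997, -0.0, -0.0]
ft_force: [0.4, -0.5, 0.2]
grip_width: -0.0005
```

```bash
python3 - <<'E'
from arc import *
o=monitor.get_obs(); print(o["ft_force"],o["eef_pos"])
p,d,K,T=shot("side","11"); C=cloud(K,T,d).reshape(-1,3); l=(C[:,:2]-L)@M2
m=(C[:,2]>.12)&(C[:,2]<.131)&(l[:,0]<-.095)&(l[:,0]>-.28)&(abs(l[:,1]+.11)<.06)
q=l[m]; v=cv2.fitLine(q.astype(np.float32),cv2.DIST_HUBER,0,.01,.01).ravel(); print(len(q),v,"theta",np.arctan2(abs(v[0]),-v[1]*np.sign(v[0])))
E
```

```text
[ 0.41566473 -0.50635014  0.16489299] [ 0.49912147 -0.15384739  0.09714197]
333 [ 0.9996652  -0.02587419 -0.13971664 -0.11037773] theta 1.5449193
```

View pics/side11.png

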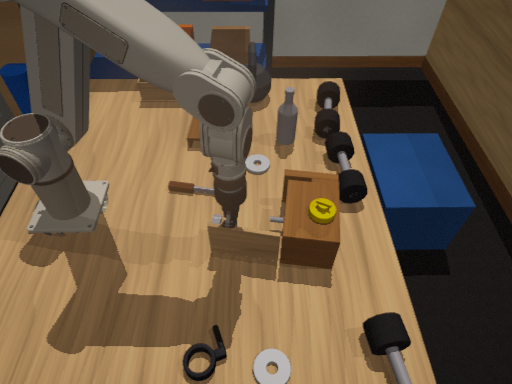

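Call:
send_rows --pt "0 0.005 0 0" --pt "0 0.006 0 0" --pt "0 0 -0.01 0" --pt "0 0 -0.02 0" --pt "0 0 -0.03 0" --pt "0 0 -0.03 0" --pt "0 0 -0.03 0" --pt "0.02 0.01 -0.02 0" --pt "0.03 0.02 0 0" --pt "0.03 0.02 0 0" --pt "0.03 0.02 0 0" --pt "0 0 0 0" --pt "0 0 0 0" --pt "0 0 0 0"

```text
clock: 27.7
eef_pos: [0.4035, -0.0574, 0.238]
tool_rot: [0.072, 0.997, -0.0, 0.001]
ft_force: [0.7, 0.1, 0.1]
grip_width: 0.0003
```

```bash
python3 - <<'E'
from arc import *
o=monitor.get_obs(); print(o["ft_force"],o["eef_pos"],o["clock"])
p,d,K,T=shot("side","12"); C=cloud(K,T,d).reshape(-1,3); l=(C[:,:2]-L)@M2
m=(C[:,2]>.12)&(C[:,2]<.131)&(l[:,0]<-.095)&(l[:,0]>-.28)&(abs(l[:,1]+.11)<.06)
q=l[m]; v=cv2.fitLine(q.astype(np.float32),cv2.DIST_HUBER,0,.01,.01).ravel(); print(len(q),v,"theta",np.arctan2(abs(v[0]),-v[1]*np.sign(v[0])))
# key height
C2=cloud(K,T,d)[183:200,168:230].reshape(-1,3); print("key top z",np.percentile(C2[:,2],[50,90,98]))
E
```

```text
[0.6866286  0.10733797 0.0516559 ] [ 0.40345178 -0.05740068  0.23798302] 27.7
365 [ 0.9991625  -0.0409176  -0.17962387 -0.10966133] theta 1.5298673
key top z [0.00185944 0.0234147  0.02647958]
```

View pics/side12.png

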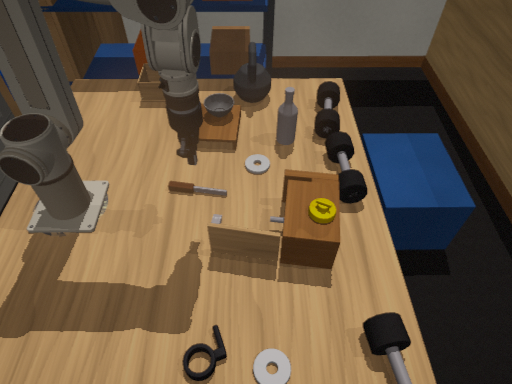

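The door is at about 1.53 rad, the key lies flat, the gripper is clear of everything, and the other objects look unmoved. I'm handing the job in.

```bash
python3 -c "
from workcell import order; print(order.job_done())"
```

```text
the job is handed in; nothing more can be done
None
```

The job is handed in, at about 28 s of the 72 s allowed. No verdict was reported.

**What I did:**
- I drew the key out from under the shelf by its blade and laid it on the open table, with its handle end about 60 mm clear of the shelf.
- I took it again by the handle and lowered the blade through the slot until the door sprang ajar.
- I laid the key flat again and swung the door open from behind with the shut fingers, in the gap between the keeper and the plunger.

**Last checks:**
- **Door:** it read about 1.53 rad (88°) from the side camera's depth image after I let go of it, above the 1.3 rad needed.
- **Key:** it lies flat, with its top about 24 mm above the table.
- **Robot:** the gripper is clear at 0.24 m height, and the force reading was under 1 N.
- **Bystanders:** by eye they look unmoved in the side picture, but I did not measure them against their starting positions.
- **Hook:** I had no direct reading of its angle, so its return to the up position is not confirmed. The key was lifted clear of it, and I steered the fingers away from it.

One reading disagreed: the key dipped about 1.5 mm at the tip while I held it. It still fitted the slot.

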